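# Register a well plate in a corner stop and latch it

## Task

Slide the white well plate over the worktop, without lifting it, into the aluminium corner stop so that one long side lies flush along the long fence and its end is flush against the short stop. Only then swing the latch arm fully shut across the free end of the plate. Do not disturb the bottle behind the fence, the glass dish or the pocket refractometer.

Things in the scene. Friction and masses are not known exactly. Their poses are not given: they have to be found in the camera images.
- well_plate: White 24-well laboratory plate, loose, a solid block 86 mm (its x) by 128 mm (its y) by 27 mm high, 0.1 to 0.2 kg; too wide to grasp. Origin: centre of its underside; z up. It starts flat on the worktop, on the near right of the corner stop, turned up to 0.75 rad from its final pose, in which its axes are parallel to the stop's and its centre is at x = -43, y = -64 mm of the stop.
- corner_stop: Fixed L-shaped aluminium stop, 20 mm high. Origin: inner corner where both stop faces meet, on the worktop; z up. Long fence: face x = 0, y = -112 to 0 (body x 0 to 12 mm). Short stop: face y = 0, x = -78 to 0 (body y 0 to 12 mm). The plate belongs in x < 0, y < 0. A 9 mm high lug at x 2 to 30, y -154 to -98 mm carries the latch: its vertical pivot is at x = 12, y = -136 mm.
- latch (a joint): Flat steel latch arm on the vertical pivot. 0 = fully shut: it points to the stop's -x, 2 mm beside the free end of a registered plate. Grows as it opens, counter-clockwise from above: at 1.57 it points to the stop's -y. Range 0 to 1.9 rad; starts open, stays where left (1 N at the post moves it). 12 mm wide, 10 to 18 mm above the worktop, reaches 82 mm from the pivot.
- latch_knob (a point): Centre of the top of the upright round black post at the end of the latch arm: 12 mm diameter, from 18 to 62 mm above the worktop, 78 mm from the pivot axis. This point is 62 mm above the worktop.
- bottle: Bystander: small clear bottle with a white screw cap, 49 mm diameter, 100 mm high, standing behind the long fence. Origin: centre of its underside.
- dish: Bystander: low round glass petri dish, 62 mm diameter, 13 mm high, to the left of the corner stop. Origin: centre of its underside.
- refractometer: Bystander: white and blue pocket refractometer, 112 x 56 x 31 mm, lying to the right of the plate. Origin: centre of its underside.

How it is judged (in metres and radians):
On the way, in this order (a step that is already met when the one before it is completed fails the run):
1. The plate lies registered against both stops while the latch is still open (more than 0.5 rad) (x of well_plate in the frame of corner_stop between -0.0455 and -0.04 m and y of well_plate in the frame of corner_stop between -0.0665 and -0.061 m and angle between the x axis of well_plate and the x axis of corner_stop, either way round below 0.03 rad and height (world z) of well_plate below 0.004 m and angle between well_plate's own z axis and vertical below 0.03 rad and value of joint latch above 0.5 rad), for 0.2 s.
2. The latch is shut (within 0.05 rad) with the plate registered (x of well_plate in the frame of corner_stop between -0.0455 and -0.04 m and y of well_plate in the frame of corner_stop between -0.0665 and -0.061 m and angle between the x axis of well_plate and the x axis of corner_stop, either way round below 0.03 rad and height (world z) of well_plate below 0.004 m and angle between well_plate's own z axis and vertical below 0.03 rad and value of joint latch below 0.05 rad), for 0.2 s.
At the end, for the whole second after the job is handed in: The plate rests flat on the worktop in the corner stop, its centre within 2.5 mm of the place where it touches both stops, its sides within 0.03 rad of the fences; the latch is within 0.05 rad of shut; all is at rest (all of step 2 and linear speed of well_plate below 0.01 m/s).
It fails at once if The plate is lifted (over 12 mm) or tipped (over 0.2 rad) (height (world z) of well_plate above 0.012 m or angle between well_plate's own z axis and vertical above 0.2 rad).
It fails at once if The bottle, the dish or the refractometer is moved by more than 20 mm (distance of any of bottle, dish, refractometer from where it was at the start of the episode above 0.02 m).
It also fails if it takes over 67 s, if anything falls off the work surface, if the arm or the gripper's body presses on something with over 40 N, if the wrist force passes 120 N, or if a joint passes its speed limit or range.

## Robot

A 6-joint arm with a two-finger parallel gripper is mounted at the origin on a cart in front of the work surface, level with it; the furniture and walls round the work are solid. World frame = base frame: x ahead of the robot, y to its left, z up, the work surface at z = 0. Lengths are in m, angles in degrees, forces in N, time in s.
With the tool pointing down it reaches from about 0.3 to 0.75 m from the base axis. Payload 8.5 kg.
Tool frame: the origin (TCP) lies on the centre line of the jaws, within the pads' length; the fingertips stand 14 mm ahead of it and the grasp point (between the pads) lies 5 mm behind it; z points along the fingers, x is the direction in which the jaws open and shut, and the axes are right-handed (so a half turn about z gives the same grasp; the last joint's range is limited). The gripper opens to 85 mm and grips with 20 to 120 N. Pads are 22 mm wide; open, the fingers measure 114 mm over their backs; the gripper's body (76 mm by 85 mm) begins 54 mm behind the grasp point. The pads swing forward as they close: fully open they stand 13 mm farther back than shut.
Start: joints at [62.779, 21.807, 74.336, -0, 83.858, -12.336], TCP at [0.141, 0.532, 0.245] pointing down, gripper open.
Joint ranges: [-178.18, 178.18], [-50.72, 133.34], [12.68, 142.11], [-81.47, 261.47], [9.98, 163.14], [-165.26, 165.26]. Speed limits (degrees/s): [136.94, 136.94, 180, 180, 180, 180].

## Interface

Orientations are given as a 3x3 rotation matrix whose columns are the frame's x, y, z axes.
In Python, from rig import * gives the robot as it stands.
- The arm moves only by the shell command python3 -m crank 'ROWS' [FORCE]. ROWS is JSON, one flat list of numbers, 7 for each row, row after row: the turn, a rotation vector about the world's x, y, z in rad, then the shift along the world's x, y, z in m, then the opening in per cent of the stroke, from 0 (shut) to 100 (fully open). A call has 1 to 20 rows; each row shifts and turns the commanded pose from where the row before left it; what a row does not reach is not made up. A row lasts 1/10 s, in which the tool goes at most 50 mm and 8.59 degrees, less where a joint would pass 70% of its speed; a pose out of reach is approached as far as the arm can. A call is refused whole if a number of a shift passes 0.05 or a number of a turn 0.15, either way. A call with a gripper value outside its range is refused whole. The fingers move at their own pace and stop on an object; FORCE is the grip in N (left out, the last holds). Time passes only in rows, so rows that do not move let the fingers close. It gives the time, the measured TCP pose, the force and the opening at its end, in the units of the state.
- observe(): the state, without advancing time (a new reading comes with each control period).
- get_image(name): name is "scene" or "top"; returns a dict with "frame" (384x512x3 uint8, red, green, blue), "fov_y" (degrees; the focal length in pixels is half the picture's height over the tangent of half this angle, whatever the lens; pixels are square), "cx", "cy" (the principal point, pixels), "k1" (the pictures are not rectified: a ray, as slopes to the right and down, at radius r is drawn at 1 + k1 r^2 times it, then the intrinsics apply), "world_to_cam" (4x4, takes a point from world to camera coordinates). Camera axes: x right, y up, looking along -z (the intrinsics and any distortion apply to the point x, -y, -z); pixel columns grow to the right and rows downward; lengths in m; the calibration is good to about 2 mm. A picture is of the moment at which its call begins. There is no depth.
- close_job(): hands the job in, once; it reports no verdict.
The state is a dict: "time_s": time; "q": joint angles; "qvel": joint speeds; "joint_efforts": joint torques, N m; "position": TCP position; "tool_rot": TCP orientation; "ft_force": force on the tool from outside, world axes, zero at the start; "wrist_torque": the same for the moment, N m; "grip_width": finger opening in m.
Only numpy, scipy, OpenCV 4.12 (cv2) and the standard library are available. Lean on these libraries where they do the work, as an engineer would, in place of code of your own. Each camera call takes 0.05 s, during which the arm holds its last target. There are 200 camera calls.

## Working session

There is one attempt and no reset: what is moved stays moved. The work goes in short steps, Python scripts to look and compute and a shell command to move; the robot and the scene stay as the last step left them, time stands still between calls to the robot, and variables do not carry over. Pictures are saved under pics/ and viewed, about 8 in all and at most 12, crops included, and the job is handed in when it is done.

```bash
mkdir -p pics
cat > h.py <<'E'
from rig import *
import numpy as np, cv2
def cam(name,save=None):
    d=get_image(name)
    if save: cv2.imwrite('pics/'+save,cv2.cvtColor(np.array(d['frame']),cv2.COLOR_RGB2BGR))
    return d
def K(d):
    f=192/np.tan(np.radians(d['fov_y'])/2); return f
def ray(d,u,v,z):
    f=K(d); x,y=(u-d['cx'])/f,(v-d['cy'])/f
    rd=np.hypot(x,y); r=rd
    for _ in range(30): r=rd/(1+d['k1']*r*r)
    s=r/rd if rd>0 else 1
    W=np.array(d['world_to_cam']); R=W[:3,:3]; c=-R.T@W[:3,3]
    w=R.T@np.array([x*s,-y*s,-1]); return c+w*(z-c[2])/w[2]
def proj(d,p):
    W=np.array(d['world_to_cam']); q=W[:3,:3]@np.array(p)+W[:3,3]
    x,y=q[0]/-q[2],-q[1]/-q[2]; s=1+d['k1']*(x*x+y*y); f=K(d)
    return np.array([d['cx']+f*x*s,d['cy']+f*y*s])
E
python3 - <<'E'
from h import *
for n in('top','scene'):
    d=cam(n,n+'0.png'); W=np.array(d['world_to_cam']); print(n,d['fov_y'],d['cx'],d['cy'],d['k1'],-W[:3,:3].T@W[:3,3],ray(d,256,192,0))
s=observe(); print(s['position'],s['tool_rot'],s['ft_force'],s['time_s'])
a=cv2.imread('pics/top0.png');cv2.imwrite('pics/top0b.png',cv2.resize(a,(800,600),interpolation=2))
E
```

```text
top 46.40871461176436 258.5765147727992 194.4775575127851 0.021691955330209456 [0.44686044 0.20412885 1.19110196] [0.5829538  0.21580881 0.        ]
scene 46.76765155531654 259.982090700098 188.51906808224118 -0.09352179405479505 [ 0.00526425 -0.33980386  0.86124075] [0.58375579 0.2490337  0.        ]
[0.14116725 0.53133846 0.24479009] [[ 2.56834394e-01  9.66455256e-01 -5.76010609e-04]
 [ 9.66454623e-01 -2.56834904e-01 -1.13716834e-03]
 [-1.24696195e-03 -2.64624175e-04 -9.99999188e-01]] [-0.11752321 -0.33856701 -0.05621534] 0.1
```

View pics/top0b.png

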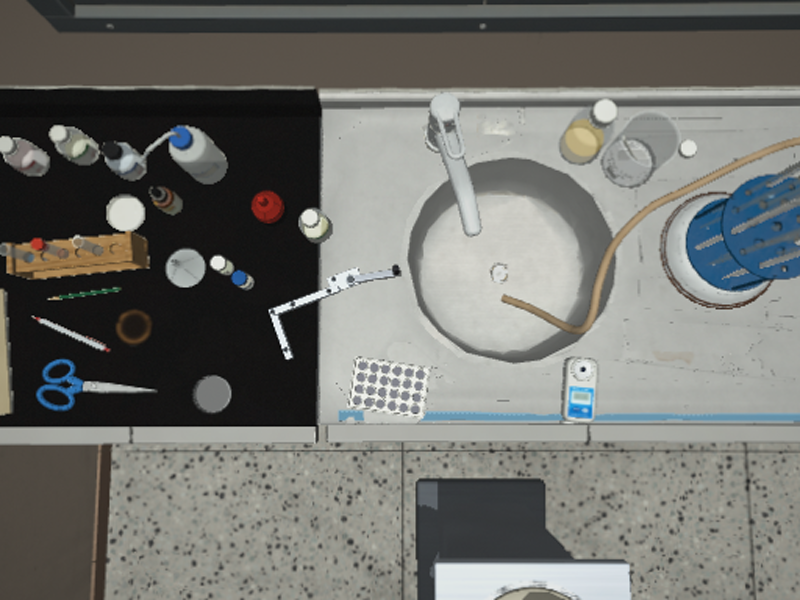

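View pics/scene0.png

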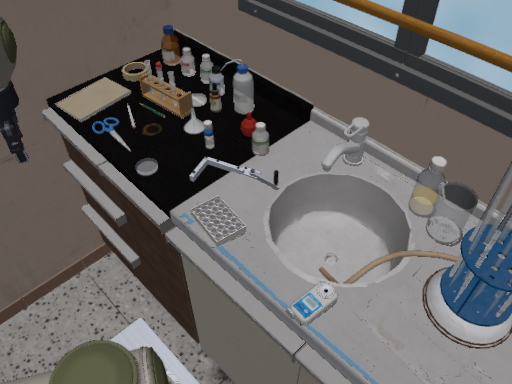

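The top view (800×600 copy) shows the stop corner near (272,312), the lug near (345,280), the latch knob at (397,270), the plate at about (390,387), the dish at (213,393), the bottle at (313,225) and the refractometer at (580,390). Next I'll take a close crop for edges.

Run:
```python
from h import *
d=cam('top','t1.png'); a=cv2.imread('pics/t1.png')
x0,y0=165,165
c=cv2.resize(a[y0:y0+110,x0:x0+130],None,fx=6,fy=6,interpolation=cv2.INTER_CUBIC)[:600,:800]
for i in range(0,130,10): cv2.putText(c,str(x0+i),(i*6,10),0,.35,(0,255,255),1); c[:,i*6]=c[:,i*6]//2
for i in range(0,100,10): cv2.putText(c,str(y0+i),(0,i*6+4),0,.35,(0,255,255),1); c[i*6]=c[i*6]//2
cv2.imwrite('pics/t1c.png',c)
k=1/1.5625
for n,u,v,z in(('corner',274,312,.02),('knob',397,270,.062),('plate',390,387,.027),('dish',213,393,.013),('bottle',313,215,.1),('refr',580,390,.031),('edge',400,430,0),('edge2',400,420,0)):
    print(n,ray(d,u*k,v*k,z).round(3))
```

```text
corner [0.561 0.427 0.02 ]
knob [0.625 0.22  0.062]
plate [0.435 0.232 0.027]
dish [0.426 0.528 0.013]
bottle [0.708 0.353 0.1  ]
refr [ 0.43  -0.08   0.031]
edge [0.363 0.216 0.   ]
edge2 [0.38  0.216 0.   ]
```

View pics/t1c.png

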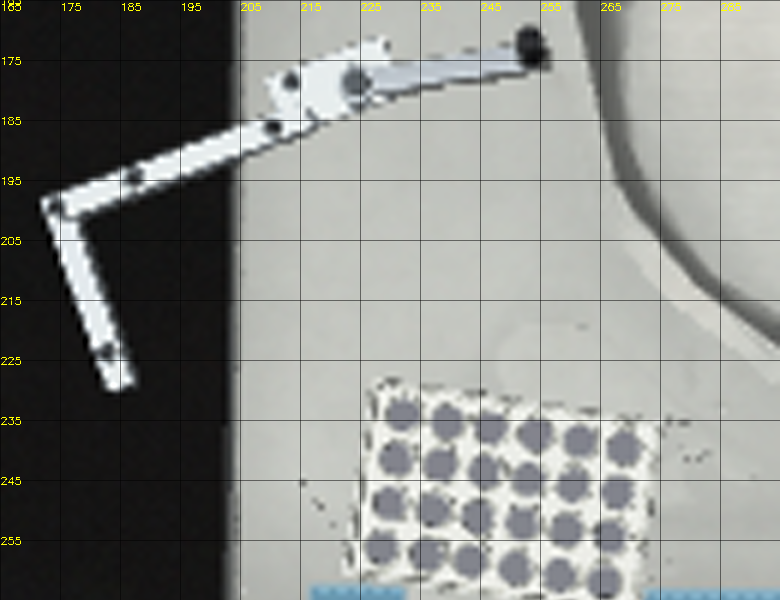

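Crop scale is ×6. The stop's inner corner is near crop (78,218) and its outer corner at (44,198). The short-stop end runs (110,390)–(135,382), the pivot is at (356,82) and the knob at (530,40). The corner wells are at (403,414), (624,447), (382,548) and (604,583).

Run:
```python
from h import *
d=cam('top','t2.png')
P=lambda X,Y,z: ray(d,165+X/6-.4,165+Y/6-.4,z)[:2]
w=[P(*p,.027) for p in((403,414),(624,447),(382,548),(604,583))]
pc=np.mean(w,0); ey=((w[0]-w[1])+(w[2]-w[3])); ang=np.degrees(np.arctan2(-ey[0],ey[1])); print('plate',pc,'yaw',ang)
oc=P(44,198,.02); se=P(110,390,.02); si=P(135,382,.02); ic=P(78,218,.02)
fo=P(268,118,.02); piv=P(356,82,.018); knob=P(530,40,.062)
print('short yaw (x axis dir)',np.degrees(np.arctan2(*(oc-se)[::-1])),np.linalg.norm(oc-se))
f=P(232,158,.02); v=ic-f; print('fence inner yaw',np.degrees(np.arctan2(-v[0],v[1])))
v=oc-P(240,125,.02); print('fence outer yaw',np.degrees(np.arctan2(-v[0],v[1])))
v=ic-piv; yaw=np.arctan2(-v[0],v[1])+np.arctan2(12,136)*0
print('oc',oc,'ic',ic,'piv',piv,'knob',knob,np.linalg.norm(knob-piv))
# fit frame: points model->world rigid
M=np.array([[12,12],[-78,12],[-78,0],[0,0],[12,-136]])/1e3; Q=np.array([oc,se,si,ic,piv])
m,q=M.mean(0),Q.mean(0); H=(M-m).T@(Q-q); t=np.arctan2(H[0,1]-H[1,0],H[0,0]+H[1,1]); R=np.array([[np.cos(t),-np.sin(t)],[np.sin(t),np.cos(t)]]); o=q-R@m
print('stop',o,np.degrees(t),'res',((M@R.T+o-Q)*1e3).round(1).tolist())
print('plate in stop',R.T@(pc-o)*1e3,ang-np.degrees(t)); kk=R.T@(knob-o)*1e3-[12,-136]; print('latch',np.arctan2(kk[1],-kk[0])*-1,kk)
print('target',o+R@[-.043,-.064],'knob shut',o+R@[-.066,-.136])
```

```text
plate [0.43557223 0.23502992] yaw -8.713175647024785
short yaw (x axis dir) 19.89624145397774 0.08924679570185412
fence inner yaw 21.45212293905978
fence outer yaw 20.6057095811998
oc [0.56615478 0.43656127] ic [0.55733518 0.42151417] piv [0.61758086 0.30045664] knob [0.62909767 0.22300602] 0.07830220361703331
stop [0.55861955 0.4222832 ] 20.61819086108366 res [[-0.5, 1.2], [-0.8, -0.1], [-0.1, -0.6], [1.3, 0.8], [0.2, -1.2]]
plate in stop [-181.10501814 -131.92954893] -29.331366508108445
latch 1.3588525818565718 [-16.20939683 -75.33110901]
target [0.54091068 0.34724057] knob shut [0.54473788 0.27175314]
```

```bash
python3 -m crank '[0,0,-0.1219,0.0234,-0.0321,0,70, 0,0,-0.1219,0.0234,-0.0321,0,70, 0,0,-0.1219,0.0234,-0.0321,0,70, 0,0,-0.1219,0.0234,-0.0321,0,70, 0,0,-0.1219,0.0234,-0.0321,0,70, 0,0,-0.1219,0.0234,-0.0321,0,70, 0,0,-0.1219,0.0234,-0.0321,0,70, 0,0,-0.1219,0.0234,-0.0321,0,70, 0,0,-0.1219,0.0234,-0.0321,0,70, 0,0,-0.1219,0.0234,-0.0321,0,70, 0,0,-0.1219,0.0234,-0.0321,0,70, 0,0,-0.1219,0.0234,-0.0321,0,70, 0,0,0,0,0,-0.03,70, 0,0,0,0,0,-0.04,70, 0,0,0,0,0,-0.04,70, 0,0,0,0,0,-0.04,70, 0,0,0,0,0,0,70, 0,0,0,0,0,0,70]'; python3 -c "
from h import *
import os
s=observe();R=np.array(s['tool_rot']);print(np.degrees(np.arctan2(R[1,0],R[0,0])),R[:,2],s['q'])"
```

```text
time_s: 2.0
position: [0.4224, 0.1463, 0.096]
tool_rot: [[0.989, -0.151, -0.0], [-0.151, -0.989, -0.0], [-0.0, 0.0, -1.0]]
ft_force: [0.1, 0.3, 0.5]
grip_width: 0.0595
-8.69728118873158 [-3.94822619e-04 -2.68141096e-05 -9.99999922e-01] [ 3.87034014e+00  2.24346662e+01  1.02930909e+02 -7.22749670e-06
  5.46570990e+01  1.25676246e+01]
```

```bash
python3 -m crank '[0,0,0,0,0,-0.03,70, 0,0,0,0,0,-0.025,70, 0,0,0,0,0,-0.01,70, 0,0,0,0,0,-0.009,70, 0,0,0,0,0,0,70, 0,0,0,0.0015,0.0099,0,70, 0,0,0,0.0015,0.0099,0,70, 0,0,0,0.0015,0.0099,0,70, 0,0,0,0.0015,0.0099,0,70]'
python3 - <<'E'
from h import *
d=cam('scene','s1.png');a=cv2.imread('pics/s1.png');cv2.imwrite('pics/s1c.png',cv2.resize(a[140:290,150:350],None,fx=4,fy=4,interpolation=cv2.INTER_CUBIC))
E
```

```text
time_s: 2.9
position: [0.4284, 0.187, 0.0217]
tool_rot: [[0.989, -0.151, 0.001], [-0.151, -0.989, -0.0], [0.001, -0.0, -1.0]]
ft_force: [-1.1, -1.8, 1.3]
grip_width: 0.0596
```

View pics/s1c.png

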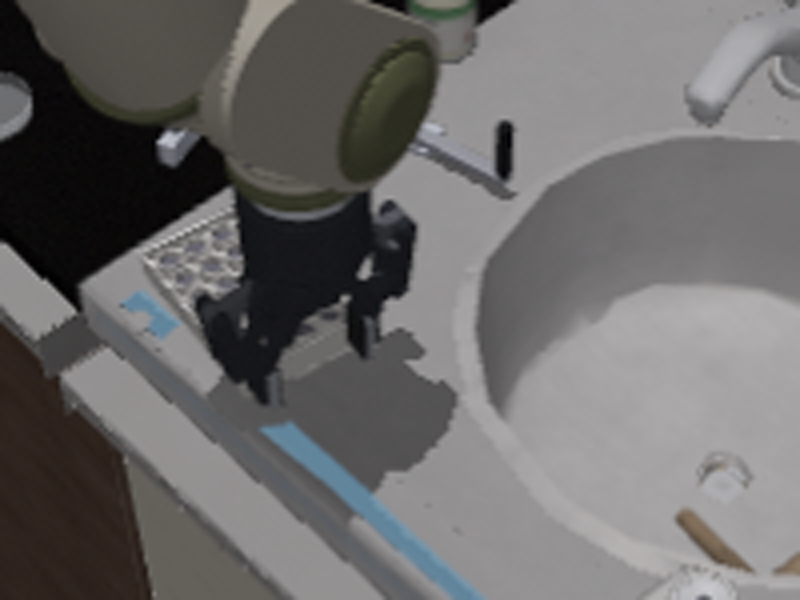

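The two fingers are at the plate's right end and pushing it with about 2 N; I'll continue the push.

```bash
python3 -m crank '[0,0,0,0.0015,0.0099,0,70, 0,0,0,0.0015,0.0099,0,70, 0,0,0,0.0015,0.0099,0,70, 0,0,0,0.0015,0.0099,0,70, 0,0,0,0.0015,0.0099,0,70, 0,0,0,0.0006,0.004,0,70, 0,0,0,0,0,0,70, 0,0,0,-0.0045,-0.03,0,70, 0,0,0,-0.002,-0.02,0.04,70, 0,0,0,-0.03,0,0.04,70,0,0,0,0,-0.03,0,70,0,0,0,0,-0.04,0,70,0,0,0,0,-0.04,0,70,0,0,0,0,0,0,70]'
cat > m.py <<'E'
from h import *
from scipy.spatial import cKDTree
import sys
O=np.array([.5586,.4223]);T=np.radians(20.6);RS=np.array([[np.cos(T),-np.sin(T)],[np.sin(T),np.cos(T)]])
d=cam('top',sys.argv[1]+'.png'); a=cv2.imread('pics/'+sys.argv[1]+'.png')
x0,y0=165,165
c=cv2.resize(a[y0:y0+100,x0:x0+130],None,fx=6,fy=6,interpolation=cv2.INTER_CUBIC)
cv2.imwrite('pics/'+sys.argv[1]+'c.png',c)
E
python3 m.py m1
```

```text
time_s: 4.35
position: [0.3999, 0.0761, 0.1014]
tool_rot: [[0.988, -0.156, 0.0], [-0.156, -0.988, -0.0], [0.0, 0.0, -1.0]]
ft_force: [-0.3, 0.6, -0.1]
grip_width: 0.06
```

View pics/m1c.png

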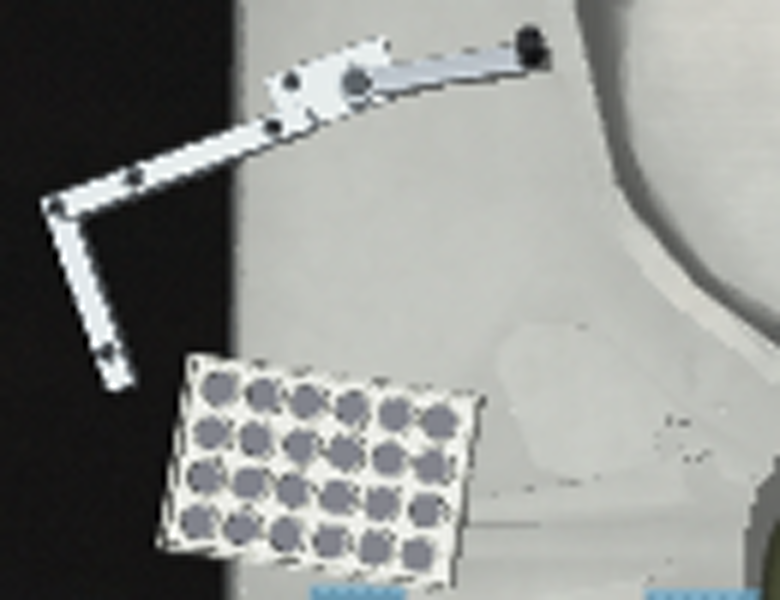

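The plate is now at crop (318,470), with corner wells at (219,388), (440,421), (197,521) and (418,552). Its orientation barely changed.

```bash
cat > w.py <<'E'
from m import *
def pose(pts):
    w=[ray(d,165+X/6-.4,165+Y/6-.4,.027)[:2] for X,Y in pts]
    pc=np.mean(w,0); ey=(w[0]-w[1])+(w[2]-w[3]); yaw=np.arctan2(-ey[0],ey[1])
    print('plate',pc.round(4),np.degrees(yaw).round(2),'in stop mm',(RS.T@(pc-O)*1e3).round(1),'rel yaw',np.degrees(yaw-T).round(2)); return pc,yaw
E
python3 - m2 <<'E'
from w import *
pc,y=pose([(219,388),(440,421),(197,521),(418,552)])
R=np.array([[np.cos(y),-np.sin(y)],[np.sin(y),np.cos(y)]])
print('start TCP',pc+R@[-.067,-.004], 'final TCP stop', O+RS@[-.043-.043-.011,-.08])
E
```

```text
plate [0.4474 0.3146] -8.25 in stop mm [-142.   -61.7] rel yaw -28.85
start TCP [0.38053295 0.32026276] final TCP stop [0.49594956 0.3132866 ]
```

```bash
python3 -m crank '[0,0,0.1439,-0.0018,0.0222,0,100, 0,0,0.1439,-0.0018,0.0222,0,100, 0,0,0.1439,-0.0018,0.0222,0,100, 0,0,0.1439,-0.0018,0.0222,0,100, 0,0,0.1439,-0.0018,0.0222,0,100, 0,0,0.1439,-0.0018,0.0222,0,100, 0,0,0.1439,-0.0018,0.0222,0,100, 0,0,0.1439,-0.0018,0.0222,0,100, 0,0,0.1439,-0.0018,0.0222,0,100, 0,0,0.1439,-0.0018,0.0222,0,100, 0,0,0.1439,-0.0018,0.0222,0,100, 0,0,0,0,0,0,100, 0,0,0,0,0,0,100]'
```

```text
time_s: 5.75
position: [0.379, 0.3244, 0.101]
tool_rot: [[0.139, 0.99, -0.001], [0.99, -0.139, -0.0], [-0.0, -0.001, -1.0]]
ft_force: [0.6, -0.8, 0.3]
grip_width: 0.0854
```

```bash
python3 -m crank '[0,0,0,0,0,-0.04,100, 0,0,0,0,0,-0.02,100, 0,0,0,0,0,-0.01,100, 0,0,0,0,0,-0.009,100, 0,0,0,0,0,0,100, 0,0,0,0.0089,-0.0013,0,100, 0,0,0,0.0089,-0.0013,0,100, 0,0,0,0.0089,-0.0013,0,100, 0,0,0,0.0089,-0.0013,0,100, 0,0,0,0.0089,-0.0013,0,100, 0,0,0,0.0089,-0.0013,0,100, 0,0,0,0.0089,-0.0013,0,100,0,0,0,0,0,0,100]'; python3 - m3 <<'E'
from w import *
E
```

```text
time_s: 7.05
position: [0.4437, 0.3143, 0.0223]
tool_rot: [[0.14, 0.99, 0.001], [0.99, -0.14, 0.0], [0.001, 0.001, -1.0]]
ft_force: [0.6, 0.2, 0.3]
grip_width: 0.0854
```

View pics/m3c.png

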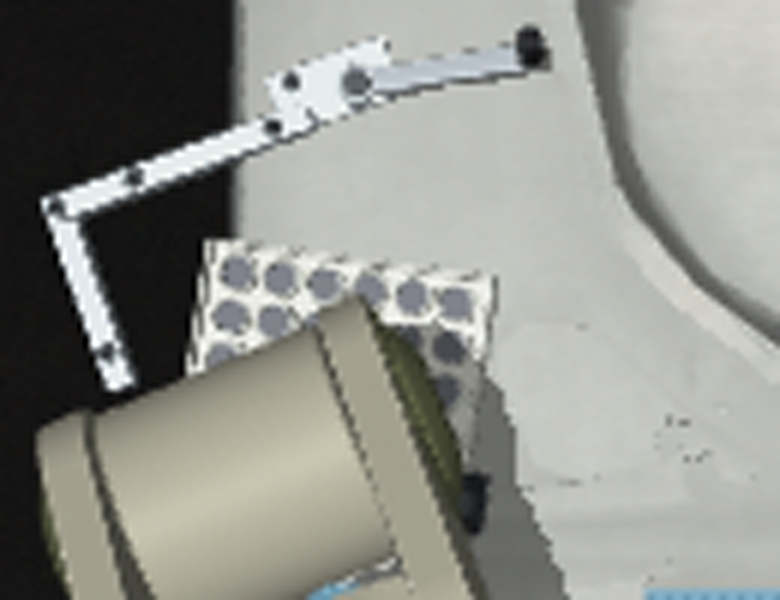

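The wells' top row now runs (238,272)–(457,300), so the plate slid about 52 mm with no rotation and is clear of the short stop. Next I rotate it while pushing.

```bash
python3 -m crank '[0,0,0.0624,0.005,-0.0006,0,100, 0,0,0.0624,0.005,-0.0003,0,100, 0,0,0.0624,0.005,0,0,100, 0,0,0.0624,0.005,0.0004,0,100, 0,0,0.0624,0.005,0.0007,0,100, 0,0,0.0624,0.0049,0.001,0,100, 0,0,0.0624,0.0048,0.0013,0,100, 0,0,0.0624,0.0047,0.0016,0,100, 0,0,0,0.0037,0.0014,0,100,0,0,0,0,0,0,100]'; python3 - m4 <<'E'
from w import *
s=observe();R=np.array(s['tool_rot']);p=np.array(s['position'][:2]);print('tcp in stop',RS.T@(p-O)*1e3,np.degrees(np.arctan2(R[1,0],R[0,0]))-110.6)
E
```

```text
time_s: 8.1
position: [0.4855, 0.3202, 0.0222]
tool_rot: [[-0.35, 0.937, 0.0], [0.937, 0.35, 0.0], [-0.0, 0.0, -1.0]]
ft_force: [-0.2, 0.0, 0.5]
grip_width: 0.0852
tcp in stop [-104.59976613  -69.85139122] -0.08074632308314733
```

View pics/m4c.png

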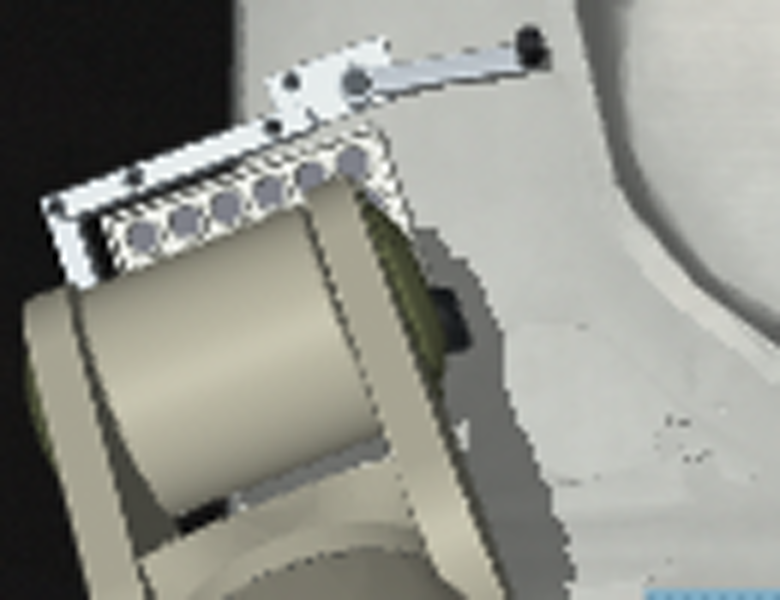

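The plate is nearly parallel to the fence, with a gap of about 5 mm to the fence and about 10 mm to the short stop. I'll push to the fence while watching force.

```bash
python3 -m crank '[0,0,0,0.0019,0.0007,0,100,0,0,0,0.0019,0.0007,0,100,0,0,0,0.0019,0.0007,0,100]'; python3 -m crank '[0,0,0,0.0009,0.0004,0,100,0,0,0,0.0009,0.0004,0,100]';python3 -m crank '[0,0,0,0.0009,0.0004,0,100,0,0,0,0.0009,0.0004,0,100]'
```

```text
time_s: 8.45
position: [0.4909, 0.3222, 0.0223]
tool_rot: [[-0.352, 0.936, -0.0], [0.936, 0.352, -0.0], [0.0, -0.0, -1.0]]
ft_force: [-1.1, -0.8, -0.1]
grip_width: 0.0854
time_s: 8.65
position: [0.4927, 0.3229, 0.0223]
tool_rot: [[-0.352, 0.936, -0.0], [0.936, 0.352, -0.0], [-0.0, -0.0, -1.0]]
ft_force: [0.4, -0.3, -0.6]
grip_width: 0.0851
time_s: 8.85
position: [0.493, 0.3232, 0.0221]
tool_rot: [[-0.352, 0.936, -0.004], [0.936, 0.352, -0.002], [-0.0, -0.005, -1.0]]
ft_force: [-9.9, -4.2, 6.5]
grip_width: 0.0853
```

```bash
python3 -m crank '[0,0,0,-0.0187,-0.007,0,100, 0,0,0,-0.0187,-0.007,0,100, 0,0,0,0,0,0.04,100, 0,0,0,0,0,0.04,60, 0,0,-0.1309,0.0099,-0.0045,0,35, 0,0,-0.1309,0.0099,-0.0045,0,35, 0,0,-0.1309,0.0099,-0.0045,0,35, 0,0,-0.1309,0.0099,-0.0045,0,35, 0,0,-0.1309,0.0099,-0.0045,0,35, 0,0,-0.1309,0.0099,-0.0045,0,35, 0,0,-0.1309,0.0099,-0.0045,0,35, 0,0,-0.1309,0.0099,-0.0045,0,35, 0,0,-0.1309,0.0099,-0.0045,0,35, 0,0,-0.1309,0.0099,-0.0045,0,35, 0,0,-0.1309,0.0099,-0.0045,0,35, 0,0,-0.1309,0.0099,-0.0045,0,35, 0,0,0,0,0,0,35, 0,0,0,0,0,0,35]'
cat > st.py <<'E'
from h import *
O=np.array([.5586,.4223]);T=np.radians(20.6);RS=np.array([[np.cos(T),-np.sin(T)],[np.sin(T),np.cos(T)]])
s=observe();R=np.array(s['tool_rot']);p=np.array(s['position'][:2]);print('tcp in stop',RS.T@(p-O)*1e3,np.degrees(np.arctan2(R[1,0],R[0,0]))-20.6, 'F in stop', RS.T@np.array(s['ft_force'][:2]))
E
python3 st.py
```

```text
time_s: 10.65
position: [0.5759, 0.2558, 0.1023]
tool_rot: [[0.935, 0.355, 0.0], [0.355, -0.935, 0.0], [0.0, -0.0, -1.0]]
ft_force: [0.1, 0.3, 0.9]
grip_width: 0.0297
tcp in stop [ -42.43687817 -161.93266297] 0.1822174714937752 F in stop [0.20960682 0.20894078]
```

```bash
python3 -m crank '[0,0,0,0,0,-0.04,35, 0,0,0,0,0,-0.02,35, 0,0,0,0,0,-0.01,35, 0,0,0,0,0,-0.01,35, 0,0,0,0,0,0,35, 0,0,0,-0.0014,0.0037,0,35, 0,0,0,-0.0014,0.0037,0,35, 0,0,0,-0.0014,0.0037,0,35, 0,0,0,-0.0007,0.0019,0,35, 0,0,0,-0.0007,0.0019,0,35, 0,0,0,-0.0007,0.0019,0,35]' ; python3 st.py; python3 -m crank '[0,0,0,-0.0004,0.0009,0,35, 0,0,0,-0.0004,0.0009,0,35]'; python3 st.py
```

```text
time_s: 11.75
position: [0.5699, 0.2724, 0.0226]
tool_rot: [[0.936, 0.352, 0.001], [0.352, -0.936, -0.0], [0.0, 0.001, -1.0]]
ft_force: [0.7, -2.0, 1.6]
grip_width: 0.0301
tcp in stop [ -42.18733148 -144.27669257] 0.0031565620368532166 F in stop [-0.02640294 -2.07848929]
time_s: 11.95
position: [0.569, 0.2743, 0.0224]
tool_rot: [[0.936, 0.352, 0.0], [0.352, -0.936, -0.0], [0.0, 0.0, -1.0]]
ft_force: [0.3, -2.5, 1.3]
grip_width: 0.0298
tcp in stop [ -42.2994756  -142.23462816] -0.011803487379008715 F in stop [-0.59409365 -2.39457971]
```

```bash
for i in 1; do python3 -m crank '[0,0,0,-0.0004,0.0009,0,35, 0,0,0,-0.0004,0.0009,0,35]'; python3 st.py; python3 -m crank '[0,0,0,-0.0004,0.0009,0,35]'; python3 st.py;  done
```

```text
time_s: 12.15
position: [0.5682, 0.2761, 0.0223]
tool_rot: [[0.936, 0.352, 0.0], [0.352, -0.936, 0.0], [0.0, 0.0, -1.0]]
ft_force: [1.6, -1.8, 1.8]
grip_width: 0.0299
tcp in stop [ -42.48481404 -140.17959674] -0.00927129868906107 F in stop [ 0.84277478 -2.20071334]
time_s: 12.25
position: [0.5677, 0.277, 0.0223]
tool_rot: [[0.936, 0.352, 0.0], [0.352, -0.936, -0.0], [0.0, 0.0, -1.0]]
ft_force: [0.8, -2.4, 1.7]
grip_width: 0.0301
tcp in stop [ -42.57917753 -139.17922317] -0.007134695758193033 F in stop [-0.09968353 -2.47848604]
```

```bash
python3 -m crank '[0,0,0,-0.0004,0.0009,0,35]'|grep force; python3 -m crank '[0,0,0,-0.0004,0.0009,0,35]'|grep force; python3 -m crank '[0,0,0,-0.0004,0.0009,0,35]'|grep force; python3 st.py
```

```text
ft_force: [0.1, -2.3, 1.0]
ft_force: [1.9, -8.3, 1.8]
ft_force: [3.1, -12.0, 2.4]
tcp in stop [ -42.78973459 -137.61263966] 0.0031989828596046266 F in stop [ -1.32206643 -12.36531691]
```

Force rose to 12 N, so the plate is seated on the short stop. I'll retreat above the knob and look.

```bash
python3 -m crank '[0,0,0,0.0044,-0.0117,0,35, 0,0,0,0.0044,-0.0117,0,35, 0,0,0,0,0,0.04,35, 0,0,0,0,0,0.04,35,0,0,0,0,0,0.02,35,0,0,-0.1,0.026,-0.016,0.0,35,0,0,-0.1,0.026,-0.016,0.0,35,0,0,0,0,0,0,35,0,0,0,0,0,0,35]';python3 st.py; python3 m.py m5
```

```text
time_s: 13.45
position: [0.6273, 0.2235, 0.1217]
tool_rot: [[0.987, 0.159, -0.001], [0.159, -0.987, 0.0], [-0.001, -0.001, -1.0]]
ft_force: [-0.8, 0.4, -0.7]
grip_width: 0.0297
tcp in stop [  -5.63279797 -210.23549644] -11.477968605028707 F in stop [-0.64711576  0.62847355]
```

View pics/m5c.png

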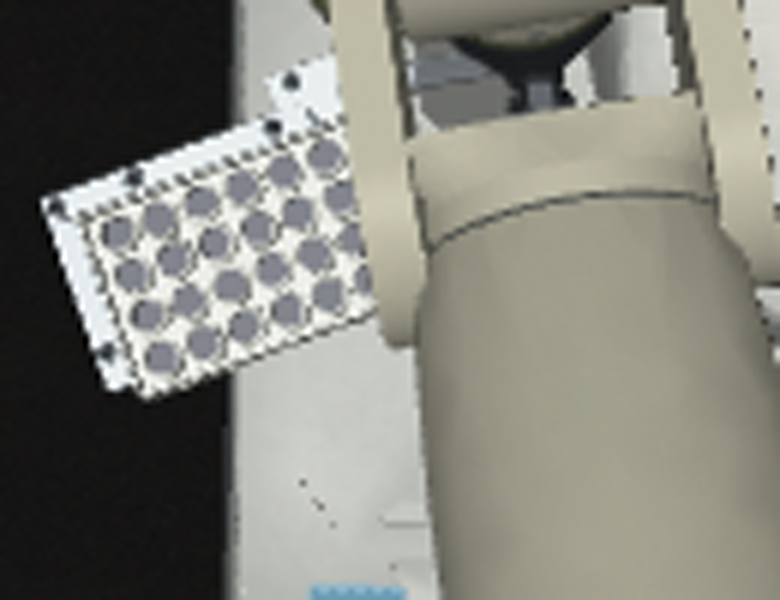

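The plate appears flush with both stop faces: the top well row runs (121,233)–(324,157) and the left column ends at (163,358). A numeric check, on fresh geometry relative to the stop:

```bash
python3 - m6 <<'E'
from w import *
pose([(121,233),(324,157),(163,358),(366,282)])
E
python3 -m crank '[0,0,0,0.001,0,-0.02,30,0,0,0,0.001,0,-0.015,30,0,0,0,0,0,-0.01,30]'
python3 - <<'E'
from h import *
d=cam('scene','s2.png');a=cv2.imread('pics/s2.png');cv2.imwrite('pics/s2c.png',cv2.resize(a[120:270,180:330],None,fx=4,fy=4,interpolation=cv2.INTER_CUBIC))
E
```

```text
plate [0.5394 0.348 ] 20.59 in stop mm [-44.1 -62.8] rel yaw -0.01
time_s: 13.85
position: [0.6284, 0.2246, 0.0758]
tool_rot: [[0.987, 0.16, -0.002], [0.16, -0.987, -0.0], [-0.002, -0.0, -1.0]]
ft_force: [-0.8, 0.1, -0.8]
grip_width: 0.0255
```

View pics/s2c.png

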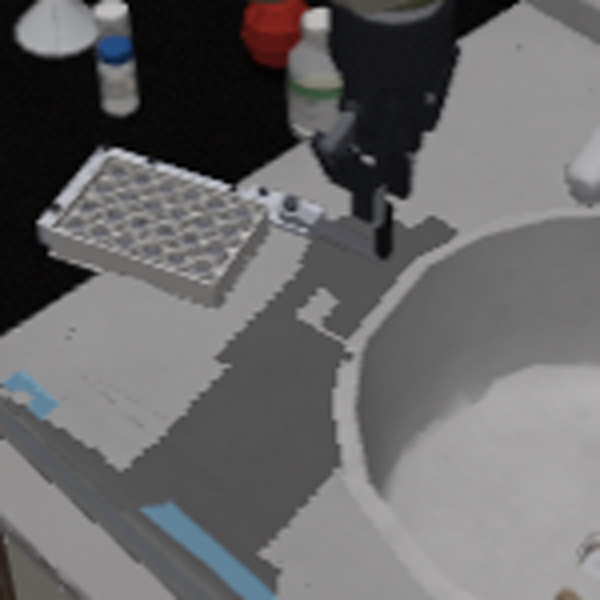

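The knob at crop (383,235) sits below the finger pair, and the TCP agrees with the knob estimate to about 2 mm. The plate measures (-44.1, -62.8) mm with 0.0° relative yaw, so it's registered. I'll lower the open jaws around the post.

```bash
python3 -m crank '[0,0,0,0,-0.001,-0.005,30,0,0,0,0,0,-0.005,30]'|grep -E 'pos|for'; python3 -m crank '[0,0,0,0,0,-0.005,30,0,0,0,0,0,-0.005,30]'|grep -E 'pos|for';  python3 -m crank '[0,0,0,0,0,-0.005,30,0,0,0,0,0,0,15,0,0,0,0,0,0,15,0,0,0,0,0,0,15]' 20
```

```text
position: [0.6295, 0.2234, 0.0676]
ft_force: [0.8, -0.4, 0.1]
position: [0.6294, 0.2234, 0.0572]
ft_force: [-0.2, 0.8, -0.3]
time_s: 14.7
position: [0.6294, 0.2234, 0.0526]
tool_rot: [[0.987, 0.159, 0.0], [0.159, -0.987, 0.0], [0.0, -0.0, -1.0]]
ft_force: [0.5, -0.6, 0.0]
grip_width: 0.0125
```

Run:
```python
import numpy as np
t=np.radians(np.linspace(-81.2,-159.4,15)); p=np.c_[.6177+.078*np.cos(t),.2992+.078*np.sin(t)]
p[0]=[.6294,.2234]; print(np.diff(p,axis=0).round(4).tolist(),p[-1],np.radians(78.2/14))
```

```text
[[-0.0073, -0.0021], [-0.0076, -0.0001], [-0.0076, 0.0007], [-0.0075, 0.0014], [-0.0073, 0.0021], [-0.0071, 0.0028], [-0.0067, 0.0035], [-0.0064, 0.0042], [-0.0059, 0.0048], [-0.0054, 0.0053], [-0.0049, 0.0058], [-0.0043, 0.0063], [-0.0037, 0.0066], [-0.003, 0.007]] [0.54468736 0.27175635] 0.09748910536139756
```

```bash
python3 -m crank '[0,0,-0.0975,-0.0073,-0.0016,0,20, 0,0,-0.0975,-0.0076,-0.0001,0,20, 0,0,-0.0975,-0.0076,0.0007,0,20]'|grep -E 'pos|for|wid'; python3 -m crank '[0,0,-0.0975,-0.0075,0.0014,0,20, 0,0,-0.0975,-0.0073,0.0021,0,20, 0,0,-0.0975,-0.0071,0.0028,0,20, 0,0,-0.0975,-0.0067,0.0035,0,20, 0,0,-0.0975,-0.0064,0.0042,0,20, 0,0,-0.0975,-0.0059,0.0048,0,20]' |grep -E 'pos|for|wid'; python3 -m crank '[0,0,-0.0975,-0.0054,0.0053,0,20, 0,0,-0.0975,-0.0049,0.0058,0,20, 0,0,-0.0975,-0.0043,0.0063,0,20]'; python3 st.py
```

```text
position: [0.6069, 0.2222, 0.0527]
ft_force: [0.8, 1.1, -0.5]
grip_width: 0.0167
position: [0.5659, 0.241, 0.0527]
ft_force: [0.1, -1.1, 0.4]
grip_width: 0.0172
time_s: 15.9
position: [0.5512, 0.2585, 0.0527]
tool_rot: [[0.528, -0.849, 0.001], [-0.849, -0.528, -0.0], [0.001, -0.0, -1.0]]
ft_force: [0.2, -2.1, 0.6]
grip_width: 0.0168
tcp in stop [ -64.51027009 -150.70994512] -78.7321497236848 F in stop [-0.59165158 -2.03866058]
```

```bash
python3 -m crank '[0,0,-0.0975,-0.0037,0.0066,0,20, 0,0,-0.0975,-0.003,0.007,0,20]' |grep -E 'for'; python3 -m crank '[0,0,0,-0.0004,0.001,0,20]' |grep -E 'for';python3 -m crank '[0,0,0,-0.0004,0.001,0,20]' |grep -E 'for';python3 -m crank '[0,0,0,-0.0004,0.001,0,20]' |grep -E 'for'; python3 st.py
```

```text
ft_force: [0.2, -0.9, 0.0]
ft_force: [0.4, -0.5, 0.2]
ft_force: [-0.6, -0.6, -0.3]
ft_force: [-1.0, -0.6, -0.1]
tcp in stop [ -65.92756998 -132.72773554] -89.57893614575306 F in stop [-1.20100412 -0.23772879]
```

```bash
python3 -m crank '[0,0,0,-0.0004,0.001,0,20]' |grep -E 'for'; python3 -m crank '[0,0,0,-0.0004,0.001,0,20]' |grep -E 'for';  python3 st.py; python3 m.py m7;python3 - <<'E'
from h import *
d=cam('scene','s3.png');a=cv2.imread('pics/s3.png');cv2.imwrite('pics/s3c.png',cv2.resize(a[120:270,180:330],None,fx=4,fy=4,interpolation=cv2.INTER_CUBIC))
E
```

```text
ft_force: [1.8, -7.1, 0.4]
ft_force: [2.4, -10.2, 0.6]
tcp in stop [ -65.89726814 -131.61439501] -89.63004767783744 F in stop [ -1.33082108 -10.42014833]
```

View pics/s3c.png

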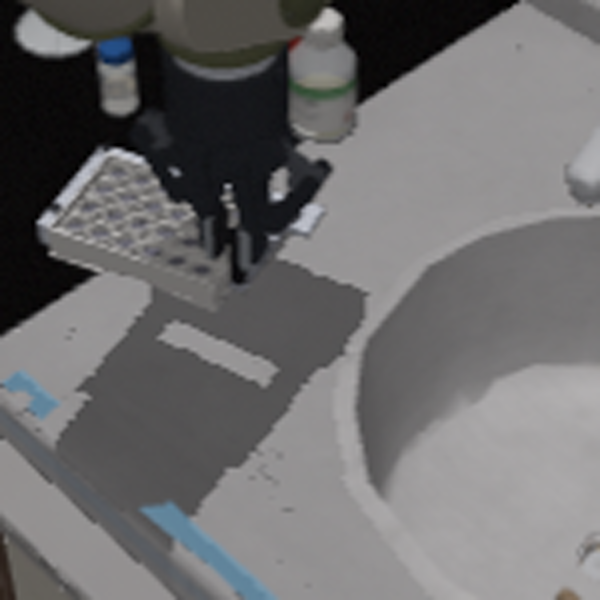

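The post is caught between the fingers at about crop (240,240), and the resistance jumped to 10 N, so it is at the shut end stop. I'll release, retreat upward and check.

```bash
python3 -m crank '[0,0,0,0.0007,-0.0019,0,20,0,0,0,0,0,0,32,0,0,0,0,0,0,32,0,0,0,0,0,0.02,32,0,0,0,0,0,0.03,32,0,0,0,0,0,0.05,32,0,0,0,0,0,0.04,32,0,0,0,-0.03,-0.04,0,32,0,0,0,-0.03,-0.04,0,32,0,0,0,-0.03,-0.04,0,32,0,0,0,-0.03,-0.04,0,32,0,0,0,0,0,0,32,0,0,0,0,0,0,32]' |grep -E 'pos|for'; python3 m.py m8
```

```text
position: [0.4234, 0.115, 0.1928]
ft_force: [-0.2, -0.2, -0.1]
```

View pics/m8c.png

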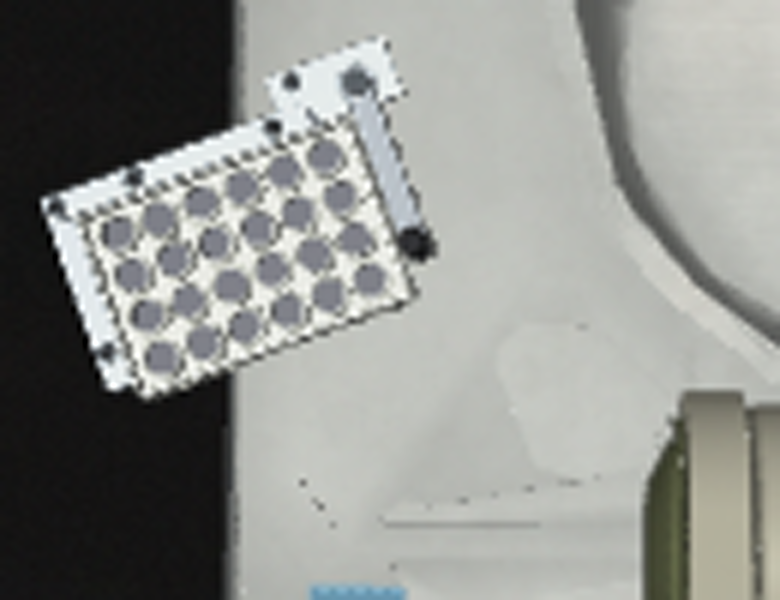

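The plate is flush, with corner wells at (121,233), (324,157), (163,358) and (370,278). The latch lies along its free end, with the knob at (417,242).

```bash
python3 - m9 <<'E'
from w import *
pose([(121,233),(324,157),(163,358),(370,278)])
k=ray(d,165+415/6-.4,165+240/6-.4,.062)[:2]; ks=RS.T@(k-O)*1e3; v=ks-[12,-136]; print('knob',ks,'latch',-np.arctan2(v[1],-v[0]))
close_job()
E
```

```text
plate [0.5399 0.3475] 20.9 in stop mm [-43.8 -63.4] rel yaw 0.3
knob [ -66.86701743 -136.0070535 ] latch 8.94353543015153e-05
the job is handed in; nothing more can be done
```

The plate is seated against both stops and the latch is swung fully shut. I handed the job in at about 17 s of the 67 s allowed; no verdict was reported.

- **How it was done:** I slid the plate with the open fingers, first from its right end and then from its long side while turning it about 29°. I pressed it to the fence until about 10 N, then to the short stop until about 12 N. After that I guided the latch post shut until it met about 10 N at its end stop.
- **Plate at the last check:** the centre is at (-43.8, -63.4) mm in the stop's frame, against a target of (-43, -64) mm. The angle to the fence is about 0.3°. The camera is only good to about 2 mm, so the force contacts are the stronger evidence that it is flush.
- **Latch at the last check:** about 0.00 rad, which is fully shut.
- **Bystanders:** I did not measure the bottle, dish or refractometer again at the end. The fingers worked well away from the dish and refractometer. The bottle was still upright in the last side view, and I saw no stray contact force.

No check failed. The plate measured slightly differently before and after the latch was shut ((-44.1, -62.8) mm, then (-43.8, -63.4) mm), which is within measurement error.

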